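Hang the loaded weighing pan on the spring scale

ROBOT

A 7-joint arm with a two-finger parallel gripper is mounted at the origin on a cart in front of the work surface, level with it; the furniture and walls round the work are solid. World frame = base frame: x ahead of the robot, y to its left, z up, the work surface at z = 0. Lengths are in m, angles in degrees, forces in N, time in s.
With the tool pointing down it reaches from about 0.35 to 0.9 m from the base axis. Payload 8.1 kg.
Tool frame: the origin (TCP) lies midway between the tips of the shut fingers; the grasp point (between the pads) lies 19 mm behind it; z points along the fingers, y is the line along which they close (so a half turn about z gives the same grasp; the last joint's range is limited). The gripper opens to 85 mm and grips with 20 to 120 N. Pads are 22 mm wide; open, the fingers measure 114 mm over their backs; the gripper's body (76 mm by 85 mm) begins 54 mm behind the grasp point. The pads swing forward as they close: fully open they stand 13 mm farther back than shut.
Start: joints at [-69.133, 24.895, 1.432, 90.138, -0.665, 64.973, -4.303], TCP at [0.281, 0.558, 0.231] pointing down, gripper open.
Joint ranges: [-149.89, 149.89], [-25.12, 119.58], [-72.63, 75.52], [4.76, 147.25], [-75.54, 255.54], [6.69, 114.76], [-157.13, 157.13]. Speed limits (degrees/s): [127.2, 127.2, 172.46, 172.46, 180, 180, 180].

INTERFACE

Orientations are given as [roll, pitch, yaw] about the fixed x, y, z axes, in that order (R = Rz(yaw) Ry(pitch) Rx(roll)).
In Python, from workcell import telemetry, read_camera, job_done gives the robot as it stands. The module is installed in compiled form; this text tells all that it offers.
- The arm moves only by the shell command python3 -m jog 'ROWS'. ROWS is JSON, a list that holds one entry, the list of rows, each a list of 7 numbers: the shift along the tool's x, y, z in cm, then the turn, a rotation vector about the tool's x, y, z in rad, then the opening, from -1 (shut) to 1 (fully open). In form: [[[x, y, z, rx, ry, rz, gripper], ...]]. A call has exactly 5 rows; each row shifts and turns the commanded pose from where the row before left it, along the tool's axes as they then stand; what a row does not reach is not made up. A row lasts 1/8 s, in which the tool goes at most 62.5 mm and 10.7 degrees, less where a joint would pass 70% of its speed; a pose out of reach is approached as far as the arm can. A call with a gripper value outside its range is refused whole. The fingers move at their own pace and stop on an object; the grip force is fixed at half the most. Time passes only in rows, so rows that do not move let the fingers close, or fill a call up. It gives the time, the measured TCP pose, the force, the opening and the grip force at its end, in the units of the state.
- telemetry.read_state(): the state, without advancing time (a new reading comes with each control period).
- read_camera(name): name is "side" or "top"; returns a dict with "img" (420x560x3 uint8, red, green, blue), "fx", "fy", "cx", "cy" (pixels), "view" (4x4, takes a point from world to camera coordinates). Camera axes: x right, y up, looking along -z (the intrinsics and any distortion apply to the point x, -y, -z); pixel columns grow to the right and rows downward; lengths in m; the calibration is good to about 2 mm. A picture is of the moment at which its call begins. There is no depth.
- job_done(): hands the job in; it is judged then, once.
The state is a dict: "time": time; "q": joint angles; "joint_velocities": joint speeds; "joint_efforts": joint torques, N m; "tcp_pos": TCP position; "tool_rot": TCP orientation; "wrist_force": force on the tool from outside, world axes, zero at the start; "ft_torque": the same for the moment, N m; "opening": finger opening in m; "finger_force": force on a finger pad.
Only numpy, scipy, OpenCV 4.12 (cv2) and the standard library are available. Lean on these libraries where they do the work, as an engineer would, in place of code of your own. Each camera call takes 0.05 s, during which the arm holds its last target. There are 200 camera calls.

TASK

Weigh the jar: pick up the weighing pan with the jar standing in it (its one-sided hanger has a black grip at the top) and hang its wire loop on the hook of the spring scale. Let it down slowly until the scale carries all of it before you let go, so that the scale never jerks or bounces and is never loaded beyond its range of 6 N. Leave the pan hanging still and about level with the jar upright in it, and leave the petri dish, the small beaker and the dropper bottle where they stand.

Things in the scene. Friction and masses are not known exactly. Their poses are not given: they have to be found in the camera images.
- stand: Retort stand, fixed: base plate 12 mm high (x -33 to 153, y +-68 mm), upright rod 432 mm high at x = 118 mm, and on a cross rod at 384 mm a vertical spring scale: a clear tube 22 mm thick from 293 to 409 mm height. Origin on the bench under the scale's axis; +x from the scale to the upright rod, away from the robot. The hook under the scale opens to -x: the loop comes in along +x.
- scale (a joint): Reading of the spring scale as travel (m): 0 unloaded, grows as its white graduated barrel with the hook is pulled down out of the tube; 13.9 mm for each newton hung on it (72 N/m), so its full range of 6 N is 0.083; end stop at 0.092. Lightly damped: a load let go suddenly drops and bounces, and even half a newton still on the fingers makes it hop by 7 mm when let go.
- hook_seat (a point): Where the loop's wire centre rests in the scale's hook: on the scale's axis, 250 mm high unloaded; it moves with the barrel. Hook of 5 mm round wire in the stand's x-z plane; relative to this point its tip is at x = -12.5 mm and tops out 10 mm higher, its back bend is at x = +13.5 mm, its underside 7 mm lower; the 15 mm thick barrel begins 40 mm higher.
- hanger: Aluminium weighing pan (98 mm wide, 13 mm high) on a one-sided steel hanger: a 14 mm wide strap rises 136 mm from its rim at -x and carries an arm over the pan, top at 95 mm. About 120 g. Origin on the underside, straight below the loop; +x from grip to loop, z up. Pan centre at x = +8 mm, floor 4 mm up, 43 mm in radius. Held by the grip, the weight hangs some 70 mm beside the fingers.
- bail (a point): Apex of the wire loop (wire centre, 4.4 mm thick) on the hanger's arm, 137 mm above the pan's underside. The loop stands across the hanger (in its y-z plane), is 20 mm wide inside, its top an inverted V that centres itself on a hook; the opening below the apex is 40 mm high, down to the arm.
- grip (a point): Middle of the black plastic grip at the top of the hanger's strap, pointing away from the loop: 68 mm from the loop in -x and 10 mm below its apex. The grip is 40 mm long (x), 13 mm thick (y) and 24 mm high (z); take it from above across the 13 mm.
- jar: Glass jar of powder with a screw lid, 56 mm in diameter, 63 mm high, standing loose in the pan, not always in its middle. Origin at the centre of its underside. How full it is differs: 70 to 450 g.
- petri: Glass petri dish, 90 mm in diameter, 16 mm high, lying on the bench near the front. Origin at the centre of its underside.
- small_beaker: Small glass beaker, 59 mm wide, 67 mm high, on the bench to the left of the pan. Origin at the centre of its underside.
- dropper: Small amber bottle with a black cap, 34 mm in diameter, 61 mm high, on the bench at the front right. Origin at the centre of its underside.
Things that resemble listed ones, but are neither listed nor needed, are in the scene too. What is shaped like the jar but yellow is not meant.

How it is judged:
By the outcome, as a careful person would: the job done as asked, in the order asked, and still so for the second after the job is handed in, with the robot touching nothing.
It also fails if it takes over 58 s, if anything falls off the work surface, if the arm or the gripper's body presses on something with over 40 N, if the wrist force passes 120 N, or if a joint passes its speed limit or range.

## Working session

There is one attempt and no reset: what is moved stays moved. The work goes in short steps, Python scripts to look and compute and a shell command to move; the robot and the scene stay as the last step left them, time stands still between calls to the robot, and variables do not carry over. Pictures are saved under pics/ and viewed, at most 10 in all, crops included, and the job is handed in when it is done.

```bash
mkdir -p pics
cat > h.py <<'E'
import numpy as np, cv2
from workcell import telemetry, read_camera, job_done
def snap(n,f):
    c=read_camera(n); cv2.imwrite(f'pics/{f}.png',c['img'][:,:,::-1]); np.savez(f'pics/{f}.npz',**{k:v for k,v in c.items()}); return c
def ray(c,u,v):
    V=np.array(c['view']); R=V[:3,:3];t=V[:3,3]
    d=np.array([(u-c['cx'])/c['fx'],-(v-c['cy'])/c['fy'],-1.]); o=-R.T@t; return o,(R.T@d)/np.linalg.norm(d)
def proj(c,p):
    V=np.array(c['view']); q=V[:3,:3]@np.array(p)+V[:3,3]; return [float(c['cx']+c['fx']*q[0]/-q[2]),float(c['cy']+c['fy']*-q[1]/-q[2])]
def tri(c1,p1,c2,p2):
    o1,d1=ray(c1,*p1);o2,d2=ray(c2,*p2)
    s=np.linalg.lstsq(np.c_[d1,-d2],o2-o1,rcond=None)[0]; a=o1+s[0]*d1;b=o2+s[1]*d2
    return (a+b)/2,np.linalg.norm(a-b)
def atz(c,p,z):
    o,d=ray(c,*p); return o+d*(z-o[2])/d[2]
def load(f): return {k:v for k,v in np.load(f'pics/{f}.npz').items()}
def crop(f,g,x0,y0,x1,y1,s):
    im=cv2.imread(f'pics/{f}.png')[y0:y1,x0:x1]; cv2.imwrite(f'pics/{g}.png',cv2.resize(im,None,fx=s,fy=s,interpolation=cv2.INTER_CUBIC))
E
python3 -c "
from h import *
for n in('side','top'):
    c=snap(n,n+'0'); print({k:(v if k!='view' else np.round(v,4)) for k,v in c.items() if k!='img'}); o,d=ray(c,280,210); print(o,d)
s=telemetry.read_state(); print(s)
"
```

```text
{'fx': 469.2336794108697, 'fy': 469.2336794108697, 'cx': 278.2507829640758, 'cy': 211.28934386048223, 'view': array([[ 0.8404, -0.5419, -0.0097, -0.4706],
       [ 0.2228,  0.329 ,  0.9177, -0.25  ],
       [-0.4941, -0.7734,  0.3972, -0.8923],
       [ 0.    ,  0.    ,  0.    ,  1.    ]])}
[ 0.01039672 -0.86280961  0.57928756] [ 0.49779271  0.7722512  -0.39475373]
{'fx': 467.1794595573455, 'fy': 467.1794595573455, 'cx': 281.7770068762545, 'cy': 207.13870953295057, 'view': array([[-0.0012, -0.9999, -0.0125, -0.0494],
       [ 0.9941, -0.0025,  0.1087, -0.5198],
       [-0.1088, -0.0123,  0.994 , -1.1656],
       [ 0.    ,  0.    ,  0.    ,  1.    ]])}
[ 0.38992413 -0.06503531  1.21447081] [ 0.10267973  0.01611755 -0.99458388]
{'time': 0.1, 'q': array([-69.1342328 ,  24.92978822,   1.43175962,  90.18270947,
        -0.66466605,  64.97329241,  -4.30449187]), 'joint_velocities': array([ 0.0732674 , -0.09681327,  0.03377009, -0.20880411, -0.08499159,
       -0.03921588, -0.03801079]), 'joint_efforts': array([ 3.01824650e-03, -6.71750093e+01,  1.02828864e+00, -3.16904747e+01,
        1.58824510e-02,  7.28370840e-03,  1.85126623e-05]), 'tcp_pos': array([0.28111211, 0.55772045, 0.23064154]), 'tool_rot': array([-1.79922873e+02,  7.37739983e-03,  1.53249336e+02]), 'wrist_force': array([-0.44721313, -1.01025854,  0.06851289]), 'ft_torque': array([ 0.0445903 ,  0.02564302, -0.06370343]), 'finger_force': 0.0, 'opening': 0.08561229269549818}
```

View pics/side0.png

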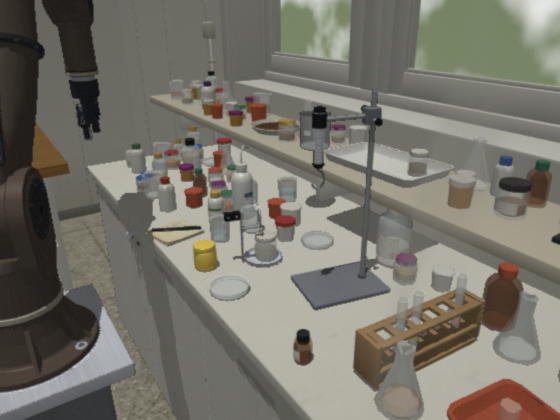

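View pics/top0.png

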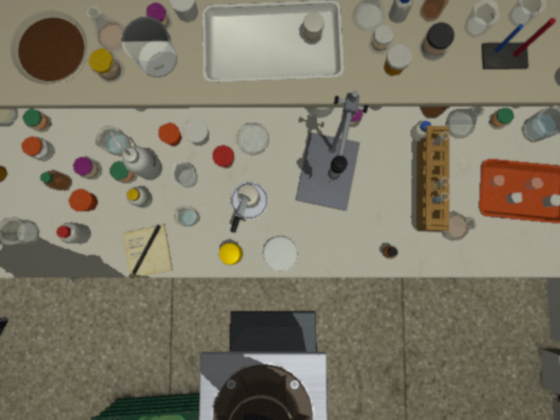

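The side view shows the pan with the white-lidded jar at (263,250) and its black grip at (233,216). The scale hook is at (318,185). In the top view the grip is at (235,223), the pan at (248,200) and the scale at (339,164).

Possible mix-ups:
- The yellow jar at side (205,255) / top (230,253) is excluded by the description.
- The red-lidded jar at side (285,228) / top (223,156) isn't in the pan.
- The pen on the pad at side (180,229) isn't the grip.
- The dish at side (318,240) / top (252,138) is not the front petri at side (229,288).

I choose the grip at side (233,216), and will check it in a crop.

```bash
python3 -c "
from h import *
a=cv2.imread('pics/side0.png');b=cv2.imread('pics/top0.png')
r=lambda i,x0,y0,w,h,s:cv2.resize(i[y0:y0+h,x0:x0+w],None,fx=s,fy=s,interpolation=cv2.INTER_CUBIC)
# left: pan side (200..300,195..295) x4 ; right: hook (290..390, 95..195)? 
L=r(a,205,200,90,75,4.4);R=r(a,290,100,90,75,4.4)
L2=r(b,210,175,72,65,4.4*90/72)[:268];R2=r(b,305,85,90,60*90//75+3,4.4)
def fit(x): return cv2.resize(x,(396,330))
T2=fit(b[175:235,210:282].copy()); 
T3=fit(b[125:200,295:385].copy())
h=lambda x:x[:330]
cv2.imwrite('pics/c1.png',cv2.resize(np.vstack([np.hstack([fit(L),fit(R)]),np.hstack([T2,T3])]),(792,600)))
"
```

```text
(no output)
```

View pics/c1.png

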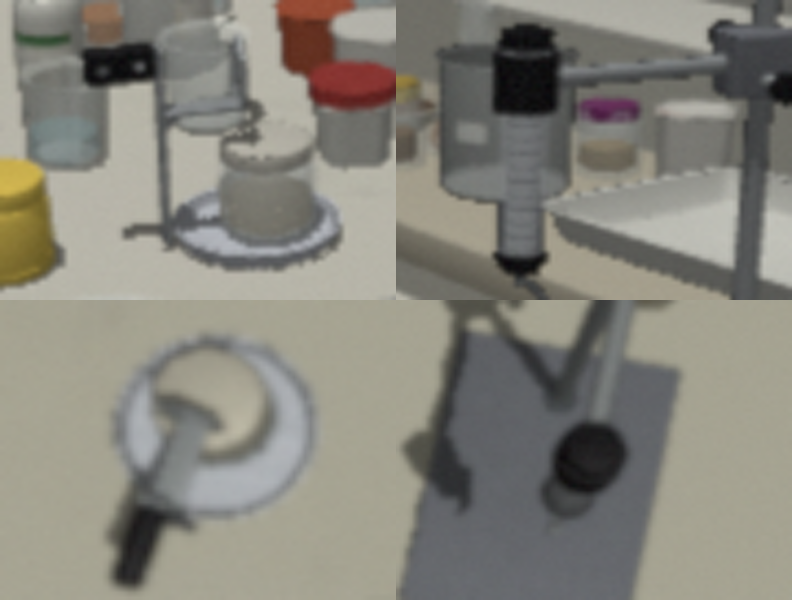

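The crop confirms the black grip with two round dots on the hanger strap. The pan holds the jar with the cream lid, and the jar stands off-centre. The hook is at the tile's right side, just below the barrel.

```bash
python3 -c "
from h import *
np.set_printoptions(precision=4,suppress=True)
a=load('side0');b=load('top0')
print('grip',tri(a,(232.3,216.2),b,(235.1,224.4)))
print('loopTop',[atz(b,(244,197),z) for z in(.137,)])
for n,p in dict(gripNear=(233.8,219.9),gripEnd=(232.7,231)).items(): print(n,atz(b,p,.135))
print('strapbase',atz(a,(242.5,260),0.003))
print('pan c',atz(b,(210+213/5.5,175+126/5),.013))
print('scale top',tri(a,(290+130/4.4,100+33/4),b,(339.3,163.0)), atz(b,(339.3,163.5),.409))
for p in [(316,130),(358,140),(346,209),(297,200)]: print('base',atz(b,p,.012))
for p in [(298,164)]: pass
for x in (0,): pass
"
python3 - <<'E'
import sys; sys.path.insert(0,'.')
import os; os.chdir('.')
from h import *
a=cv2.imread('pics/side0.png')
f=lambda i,w,h:cv2.resize(i,(w,h),interpolation=cv2.INTER_CUBIC)
L=f(a[195:275,215:295],400,400); R=f(a[150:210,295:355],400,400)
b=cv2.imread('pics/top0.png'); 
cv2.imwrite('pics/c2.png',np.hstack([L,R]))
E
```

```text
grip (array([0.4686, 0.0578, 0.1252]), np.float64(0.00040566385727938047))
loopTop [array([0.5318, 0.0362, 0.137 ])]
gripNear [0.4785 0.0597 0.135 ]
gripEnd [0.4528 0.062  0.135 ]
strapbase [0.4872 0.0518 0.003 ]
pan c [0.5397 0.0355 0.013 ]
scale top (array([ 0.5564, -0.1563,  0.4052]), np.float64(0.000312479550280188)) [ 0.5546 -0.1558  0.409 ]
base [ 0.7257 -0.1406  0.012 ]
base [ 0.6983 -0.2505  0.012 ]
base [ 0.5162 -0.2161  0.012 ]
base [ 0.54   -0.0897  0.012 ]
```

View pics/c2.png

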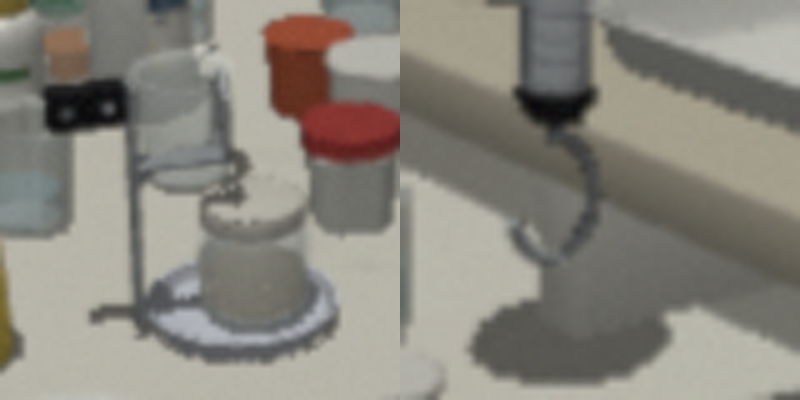

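```bash
cat > fit.py <<'E'
from h import *
from scipy.optimize import least_squares
def fit(pts,x0):
    def T(x,p): c,s=np.cos(x[2]),np.sin(x[2]); return [x[0]+c*p[0]-s*p[1],x[1]+s*p[0]+c*p[1],p[2]]
    f=lambda x:np.concatenate([np.array(proj(c,T(x,p)))-uv for c,p,uv in pts])
    r=least_squares(f,x0,loss='soft_l1'); return r.x,f(r.x).reshape(-1,2)
E
python3 -c "
from fit import *
np.set_printoptions(precision=4,suppress=True)
a=load('side0');b=load('top0')
e=lambda x,y:(295+(x-400)/6.667,150+y/6.667)
st=[(a,(-.0125,0,.258),e(517,225)),(a,(.0135,0,.257),e(597,195)),(a,(0,0,.2455),e(557,256)),(a,(0,0,.29),e(556,115)),(a,(.118,0,.012),(364,277)),(a,(.118,0,.432),(374.5,93)),
(b,(0,0,.409),(339.3,163.5)),(b,(-.033,.068,.012),(297,200)),(b,(-.033,-.068,.012),(346,209)),(b,(.153,.068,.012),(316,130)),(b,(.153,-.068,.012),(358,140)),(a,(-.033,.068,.012),(292,283)),(a,(.153,-.068,.012),(387,292))]
x,r=fit(st,[.556,-.156,-.22]); print(x,np.degrees(x[2]));print(r)
g=lambda x,y:(215+x/5,195+y/5)
hg=[(a,(-.068,0,.127),(232.3,216.2)),(b,(-.068,0,.139),(235.1,224.0)),(a,(0,0,.137),g(213,52)),(b,(0,0,.137),(244,197)),(b,(.008,0,.013),(210+213/5.5,175+126/5)),(b,(-.048,0,.139),(233.8+2.6,217.5)),(b,(-.088,0,.139),(232.8,232))]
x,r=fit(hg,[.53,.036,-.33]); print(x,np.degrees(x[2]));print(r)
"
```

```text
[ 0.5568 -0.1584 -0.2292] -13.133918997441697
[[ 0.13   -0.9139]
 [-0.0369  2.4591]
 [-0.2992 -0.4987]
 [ 0.3925 -0.4052]
 [-1.102  -0.1888]
 [ 1.8176 -3.0528]
 [ 1.437  -1.2538]
 [-1.9336 -0.0444]
 [ 0.4219  2.6927]
 [-5.177   1.6657]
 [ 3.4388  2.9411]
 [-1.2256 -8.575 ]
 [ 5.3574 -2.8742]]
[ 0.5323  0.0379 -0.2773] -15.889937936761594
[[-0.3375 -0.3547]
 [-0.1883  0.7706]
 [ 1.902   3.0727]
 [-0.7329 -0.2228]
 [-0.0791 -0.1144]
 [ 0.9562 -1.033 ]
 [-0.3421  1.1055]]
```

```bash
python3 -m jog '[[[-3.9,-3.6,0,0,0,0,1],[-3.9,-3.6,0,0,0,0,1],[-3.9,-3.6,0,0,0,0,1],[-3.9,-3.6,0,0,0,0,1],[-3.9,-3.6,0,0,0,0,1]]]'; python3 -m jog '[[[-3.9,-3.6,0,0,0,0,1],[-3.9,-3.6,0,0,0,0,1],[-3.9,-3.6,0,0,0,0,1],[-3.9,-3.6,0,0,0,0,1],[-3.9,-3.6,0,0,0,0,1]]]'; python3 -m jog '[[[0,0,0,0,0,-0.1,1],[0,0,0,0,0,-0.07,1],[0,0,0,0,0,0,1],[0,0,0,0,0,0,1],[0,0,0,0,0,0,1]]]'
```

```text
time: 0.72
tcp_pos: [0.3747, 0.3078, 0.2312]
tool_rot: [-180.0, -0.0, 153.2]
wrist_force: [1.1, 1.1, 0.3]
opening: 0.0855
finger_force: 0.0
time: 1.35
tcp_pos: [0.4677, 0.0595, 0.2313]
tool_rot: [180.0, -0.0, 153.3]
wrist_force: [0.2, 0.6, 0.4]
opening: 0.0852
finger_force: 0.0
time: 1.98
tcp_pos: [0.4674, 0.0613, 0.2313]
tool_rot: [-180.0, -0.0, 163.0]
wrist_force: [-0.4, -0.3, 0.2]
opening: 0.0853
finger_force: 0.0
```

```bash
python3 -m jog '[[[-0.3,-0.3,2,0,0,0,1],[0,0,2.5,0,0,0,1],[0,0,2.5,0,0,0,1],[0,0,0,0,0,0,1],[0,0,0,0,0,0,1]]]'; python3 -c "
from h import *
snap('side','s1');snap('top','t1')
a=cv2.imread('pics/s1.png')[150:270,190:290];b=cv2.imread('pics/t1.png')[165:245,205:285]
cv2.imwrite('pics/c3.png',np.hstack([cv2.resize(a,(400,480),interpolation=2),cv2.resize(b,(400,480),interpolation=2)]))"
```

```text
time: 2.6
tcp_pos: [0.47, 0.0575, 0.1621]
tool_rot: [180.0, 0.0, 163.0]
wrist_force: [-0.0, -0.0, -0.1]
opening: 0.0855
finger_force: 0.0
```

View pics/c3.png

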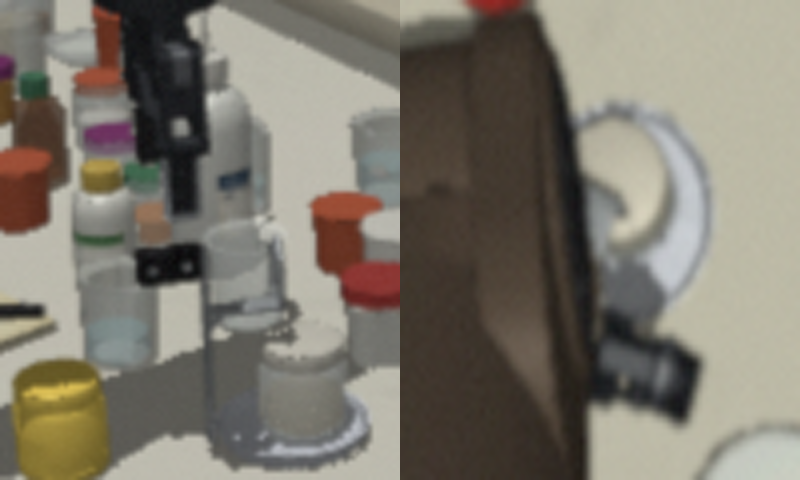

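The near finger tip at crop (183,212) is above the grip at crop (170,265), and it lines up. The loop's apex is at full-image (257,204.5). I'll go down and close.

```bash
python3 -m jog '[[[0,0,2,0,0,0,1],[0,0,2,0,0,0,1],[0,0,1.5,0,0,0,1],[0,0,0,0,0,0,1],[0,0,0,0,0,0,1]]]'; python3 -m jog '[[[0,0,0,0,0,0,-0.3],[0,0,0,0,0,0,-0.5],[0,0,0,0,0,0,-0.7],[0,0,0,0,0,0,-1],[0,0,0,0,0,0,-1]]]';python3 -m jog '[[[0,0,0,0,0,0,-1],[0,0,0,0,0,0,-1],[0,0,0,0,0,0,-1],[0,0,0,0,0,0,-1],[0,0,0,0,0,0,-1]]]'
```

```text
time: 3.32
tcp_pos: [0.4702, 0.0575, 0.1072]
tool_rot: [180.0, 0.1, 163.0]
wrist_force: [0.3, -0.6, 0.6]
opening: 0.0855
finger_force: 0.0
time: 3.95
tcp_pos: [0.4696, 0.0575, 0.1065]
tool_rot: [180.0, 0.0, 163.0]
wrist_force: [-1.1, 0.6, 3.8]
opening: 0.012
finger_force: 58.6
time: 4.58
tcp_pos: [0.4695, 0.0575, 0.1065]
tool_rot: [180.0, 0.0, 163.0]
wrist_force: [-2.1, 0.9, 4.6]
opening: 0.0121
finger_force: 58.7
```

```bash
python3 -m jog '[[[0,0,-0.3,0,0,0,-1],[0,0,-0.6,0,0,0,-1],[0,0,-0.8,0,0,0,-1],[0,0,-0.8,0,0,0,-1],[0,0,-0.5,0,0,0,-1]]]'; python3 -m jog '[[[0,0,0,0,0,0,-1],[0,0,0,0,0,0,-1],[0,0,0,0,0,0,-1],[0,0,0,0,0,0,-1],[0,0,0,0,0,0,-1]]]'; python3 -c "
from h import *
s=telemetry.read_state();print(s['wrist_force'],s['ft_torque'])
snap('side','s2');crop('s2','c4',200,150,300,270,5)"
```

```text
time: 5.2
tcp_pos: [0.4697, 0.0574, 0.137]
tool_rot: [180.0, 0.0, 163.0]
wrist_force: [-0.6, 0.6, -2.3]
opening: 0.0125
finger_force: 58.4
time: 5.82
tcp_pos: [0.4695, 0.0574, 0.1362]
tool_rot: [-180.0, -0.0, 163.0]
wrist_force: [0.1, 0.6, -3.7]
opening: 0.012
finger_force: 58.4
[ 0.12925809  0.63923974 -3.74190706] [0.05738798 0.19704471 0.01607002]
```

View pics/c4.png

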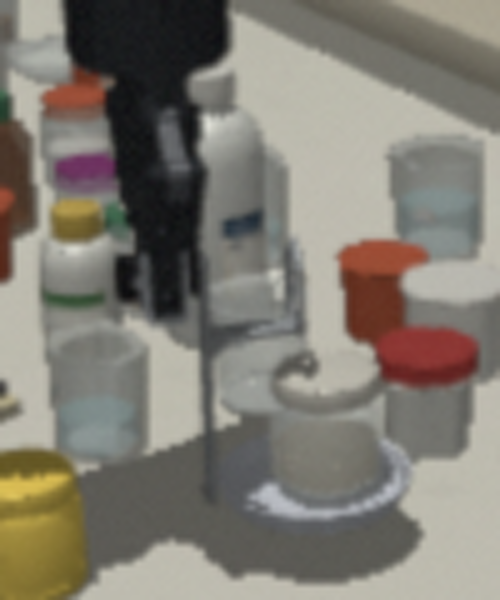

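The hanger is held with the strap vertical, from crop (205,300) to (210,490). The jar is upright in the pan, and the load is about 3.8 N. Next I raise it and carry it to a point in front of the hook.

```bash
python3 -m jog '[[[0,0,-0.5,0,0,0,-1],[0,0,-1,0,0,0,-1],[0,0,-1.5,0,0,0,-1],[0,0,-2,0,0,0,-1],[0,0,-2,0,0,0,-1]]]' >/dev/null; python3 -m jog '[[[0,0,-1.5,0,0,0,-1],[0,0,-1,0,0,0,-1],[0,0,-0.6,0,0,0,-1],[0,0,-0.3,0,0,0,-1],[0,0,0,0,0,0,-1]]]'; python3 -m jog '[[[-0.1,-0.5,0,0,0,0,-1],[-0.2,-1,0,0,0,0,-1],[-0.4,-2,0,0,0,0,-1],[-0.5,-2.7,0,0,0,0,-1],[-0.6,-3,0,0,0,0,-1]]]' >/dev/null; python3 -m jog '[[[-0.6,-3,0,0,0,0,-1],[-0.5,-2.7,0,0,0,0,-1],[-0.4,-2,0,0,0,0,-1],[-0.2,-1.2,0,0,0,0,-1],[-0.1,-0.7,0,0,0,0,-1]]]'; python3 -m jog '[[[0,0,0,0,0,-0.01,-1],[0,0,0,0,0,-0.02,-1],[0,0,0,0,0,-0.02,-1],[0,0,0,0,0,-0.02,-1],[0,0,0,0,0,0,-1]]]'; python3 -m jog '[[[0,0,0,0,0,0,-1],[0,0,0,0,0,0,-1],[0,0,0,0,0,0,-1],[0,0,0,0,0,0,-1],[0,0,0,0,0,0,-1]]]'; python3 -c "
from h import *
a=snap('side','s3');snap('top','t3')
i=cv2.imread('pics/s3.png')[95:245,240:380];j=cv2.imread('pics/t3.png')[120:240,250:362]
cv2.imwrite('pics/c5.png',np.hstack([cv2.resize(i,(560,600),interpolation=2),cv2.resize(j,(240,257),interpolation=2) if 0 else np.vstack([cv2.resize(j,(240,257),interpolation=2),np.zeros((343,240,3),np.uint8)])]))"
```

```text
time: 7.12
tcp_pos: [0.4694, 0.0574, 0.2401]
tool_rot: [-180.0, -0.0, 163.0]
wrist_force: [-0.4, -1.3, -4.0]
opening: 0.0123
finger_force: 58.5
time: 8.38
tcp_pos: [0.4487, -0.1336, 0.2402]
tool_rot: [180.0, -0.0, 163.0]
wrist_force: [0.5, -0.4, -2.5]
opening: 0.0118
finger_force: 58.5
time: 9.0
tcp_pos: [0.449, -0.1328, 0.2403]
tool_rot: [180.0, 0.0, 167.0]
wrist_force: [0.1, 0.2, -3.3]
opening: 0.0122
finger_force: 58.5
time: 9.62
tcp_pos: [0.4489, -0.1329, 0.2403]
tool_rot: [180.0, -0.0, 167.0]
wrist_force: [-0.2, -0.7, -3.0]
opening: 0.0121
finger_force: 58.5
```

View pics/c5.png

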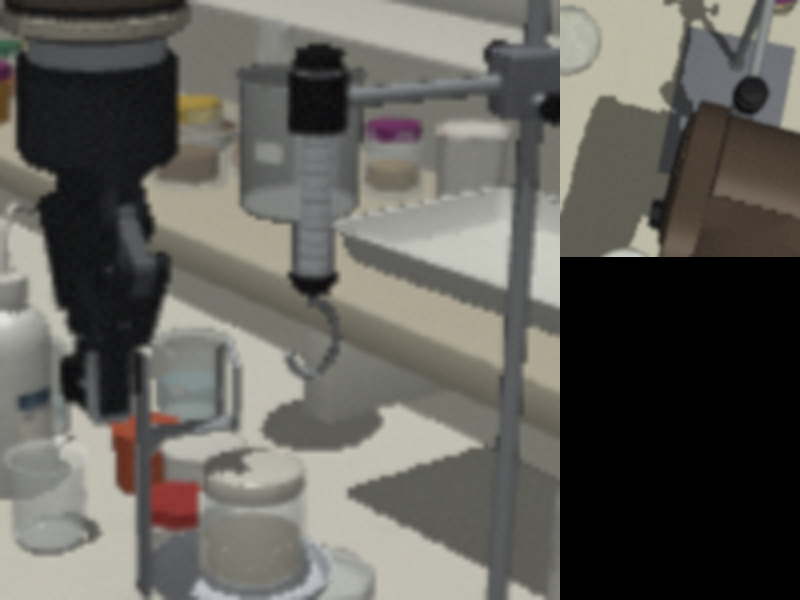

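The loop's apex is at side pixel (297,178.5), with legs at crop x=221 and 237. The hook bottom is at (318.2,189) and the tip at (313,184). The strap hangs vertical and the jar is upright. I'll check the predictions and the wrist clearance.

```bash
python3 -c "
from h import *
np.set_printoptions(precision=4,suppress=True)
a=load('s3'); b=load('t3')
t=np.array([.4489,-.1329,.2403]); d=np.array([.9744,-.225,0]); l=np.array([.225,.9744,0])
print('apex pred',proj(a,t+.066*d+[0,0,.0305]))
for dz in(.0305,.034,.037): print(dz,proj(a,t+.066*d+[0,0,dz]),proj(a,t+.062*d+[0,0,dz]))
print('arm/leg bottom',proj(a,t+.066*d+.01*l+[0,0,-.0095]),proj(a,t+.066*d-.01*l+[0,0,-.0095]))
print('seat',proj(a,[.5568,-.158,.25]),'advanced',proj(a,t+.111*d+[0,0,.0305]))
for z in(.07,.1,.15,.17,.18,.2,.22): print(z,[ (z,np.round(proj(a,t+[0,0,z]+k*np.array([.84,-.54,0])),1)) for k in(-.05,.05)])
for z in (.409,.384): print('scale',proj(a,[.5568,-.158,z]))
print('wrist edges top z?',[ (z,np.round(proj(b,t+[0,0,z]+.05*d),1)) for z in (.15,.2,.25)])
"
```

```text
apex pred [297.5984895320919, 178.67974436202212]
0.0305 [297.5984895320919, 178.67974436202212] [295.7105828918181, 178.92727918519856]
0.034 [297.6103034739171, 176.99703890755902] [295.7195636815641, 177.24270162510587]
0.037 [297.6204580873233, 175.5506780214654] [295.7272831023853, 175.79472617305004]
arm/leg bottom [295.614145018703, 195.84822808755717] [299.35215825871217, 199.29768572400712]
seat [318.1806877126663, 185.75836314604413] advanced [318.49631295938804, 175.93970472420534]
0.07 [(0.07, array([239. , 163.5])), (0.07, array([291.8, 162.9]))]
0.1 [(0.1, array([238.3, 148.1])), (0.1, array([291.8, 147.5]))]
0.15 [(0.15, array([237.1, 121.4])), (0.15, array([291.8, 120.9]))]
0.17 [(0.17, array([236.6, 110.5])), (0.17, array([291.8, 109.9]))]
0.18 [(0.18, array([236.4, 104.9])), (0.18, array([291.9, 104.3]))]
0.2 [(0.2, array([235.9,  93.6])), (0.2, array([291.9,  93. ]))]
0.22 [(0.22, array([235.3,  82.1])), (0.22, array([291.9,  81.5]))]
scale [320.21443227436845, 106.36649844630622]
scale [319.87559166673515, 119.59391558736588]
wrist edges top z? [(0.15, array([332. , 197.2])), (0.2, array([334.9, 193.3])), (0.25, array([338.1, 188.9]))]
```

```bash
python3 -c "
from h import *
np.set_printoptions(precision=3,suppress=True)
b=load('t3');t=np.array([.4489,-.1329,0]); d=np.array([.9744,-.225,0]); l=np.array([.225,.9744,0])
for z in(.42,.45,.5,.55,.6,.65):
  print(z,[(round(float((atz(b,p,z)-t)@d),3),round(float((atz(b,p,z)-t)@l),3)) for p in((317.7,169),(340,179),(362,190),(298,218))])
print(telemetry.read_state()['q'])
i=cv2.imread('pics/s3.png')[0:200,130:400];j=cv2.imread('pics/t3.png')[100:420,250:560]
cv2.imwrite('pics/c6.png',np.hstack([cv2.resize(i,(432,320),interpolation=2),cv2.resize(j,(310,320))]))"
```

```text
0.42 [(0.088, 0.036), (0.079, -0.005), (0.069, -0.045), (-0.002, 0.051)]
0.45 [(0.082, 0.037), (0.074, -0.003), (0.064, -0.042), (-0.005, 0.051)]
0.5 [(0.072, 0.038), (0.064, 0.001), (0.055, -0.036), (-0.009, 0.051)]
0.55 [(0.062, 0.039), (0.055, 0.005), (0.046, -0.029), (-0.014, 0.051)]
0.6 [(0.052, 0.04), (0.045, 0.008), (0.037, -0.023), (-0.018, 0.051)]
0.65 [(0.041, 0.041), (0.035, 0.012), (0.028, -0.017), (-0.023, 0.051)]
[ -9.735   9.51   22.963 111.789  -4.29   59.515  92.126]
```

View pics/c6.png

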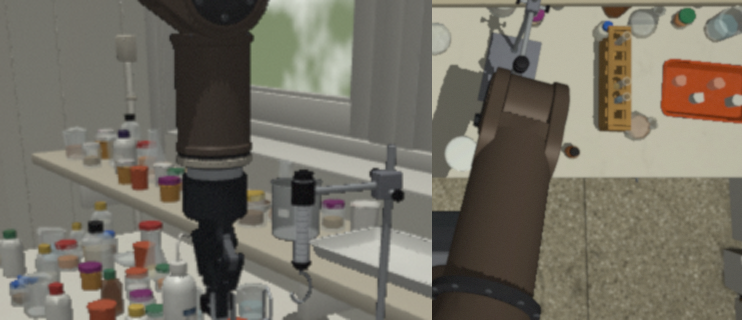

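The wrist is a vertical cylinder of about 45 mm radius, and it stays about 10 mm clear of the scale tube. The fork above it starts near z = 0.57, over the scale top. I'll insert the loop now.

```bash
python3 -m jog '[[[-0.4,0,0,0,0,0,-1],[-1,0.05,0,0,0,0,-1],[-1.3,0,0,0,0,0,-1],[-1,0,0,0,0,0,-1],[-0.5,0,0,0,0,0,-1]]]'; python3 -m jog '[[[-0.2,0,0,0,0,0,-1],[0,0,0,0,0,0,-1],[0,0,0,0,0,0,-1],[0,0,0,0,0,0,-1],[0,0,0,0,0,0,-1]]]'; python3 -c "
from h import *
snap('side','s4');crop('s4','c7',280,150,350,210,8)"
```

```text
time: 10.35
tcp_pos: [0.4908, -0.1421, 0.2401]
tool_rot: [-180.0, -0.0, 167.0]
wrist_force: [-0.3, -0.0, -4.1]
opening: 0.0124
finger_force: 58.5
time: 10.98
tcp_pos: [0.4919, -0.1423, 0.2404]
tool_rot: [180.0, 0.0, 167.0]
wrist_force: [-0.2, -0.2, -2.4]
opening: 0.0122
finger_force: 58.5
```

View pics/c7.png

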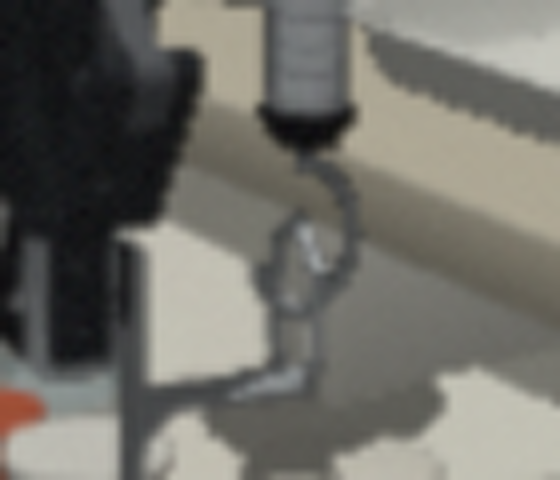

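The loop apex at crop (303,215) is inside the hook's mouth, behind the tip at (265,285). The legs at x=280 and x=320 straddle the hook wire. I'll lower it slowly.

```bash
cat > avg.py <<'E'
from h import *
s=[]
for _ in range(12):
    read_camera('side'); r=telemetry.read_state(); s.append(np.r_[r['wrist_force'],r['ft_torque']])
s=np.array(s); print(np.round(s.mean(0),3),np.round(s.std(0)/12**.5,3),r['time'],r['tcp_pos'])
E
python3 avg.py; python3 -m jog '[[[0,0,0.2,0,0,0,-1],[0,0,0.4,0,0,0,-1],[0,0,0.4,0,0,0,-1],[0,0,0.4,0,0,0,-1],[0,0,0.3,0,0,0,-1]]]';python3 -m jog '[[[0,0,0.3,0,0,0,-1],[0,0,0.3,0,0,0,-1],[0,0,0.3,0,0,0,-1],[0,0,0.3,0,0,0,-1],[0,0,0.3,0,0,0,-1]]]';python3 -m jog '[[[0,0,0.2,0,0,0,-1],[0,0,0.1,0,0,0,-1],[0,0,0,0,0,0,-1],[0,0,0,0,0,0,-1],[0,0,0,0,0,0,-1]]]'; python3 avg.py
```

```text
[-0.098  0.191 -3.035  0.051  0.22   0.012] [0.134 0.129 0.175 0.008 0.009 0.009] 11.625 [ 0.49193034 -0.14231371  0.24030569]
time: 12.25
tcp_pos: [0.4918, -0.1423, 0.223]
tool_rot: [-180.0, -0.0, 167.0]
wrist_force: [-0.1, -0.6, -3.4]
opening: 0.0121
finger_force: 58.5
time: 12.88
tcp_pos: [0.492, -0.1423, 0.2082]
tool_rot: [180.0, 0.0, 167.0]
wrist_force: [0.3, 0.6, -1.9]
opening: 0.0123
finger_force: 58.5
time: 13.5
tcp_pos: [0.492, -0.1424, 0.2054]
tool_rot: [180.0, 0.0, 167.0]
wrist_force: [0.5, 0.2, -2.1]
opening: 0.0119
finger_force: 58.6
[ 0.057  0.025 -1.98   0.079  0.095  0.015] [0.165 0.146 0.108 0.008 0.008 0.007] 14.1 [ 0.49194546 -0.14235784  0.20530048]
```

```bash
python3 -m jog '[[[0,0,0.2,0,0,0,-1],[0,0,0.3,0,0,0,-1],[0,0,0.3,0,0,0,-1],[0,0,0.3,0,0,0,-1],[0,0,0.3,0,0,0,-1]]]';python3 -m jog '[[[0,0,0.3,0,0,0,-1],[0,0,0.2,0,0,0,-1],[0,0,0.2,0,0,0,-1],[0,0,0.1,0,0,0,-1],[0,0,0,0,0,0,-1]]]'; python3 -m jog '[[[0,0,0,0,0,0,-1],[0,0,0,0,0,0,-1],[0,0,0,0,0,0,-1],[0,0,0,0,0,0,-1],[0,0,0,0,0,0,-1]]]'; python3 avg.py; python3 avg.py
```

```text
time: 14.72
tcp_pos: [0.492, -0.1424, 0.1911]
tool_rot: [180.0, 0.0, 167.0]
wrist_force: [-0.0, 0.9, -0.9]
opening: 0.0119
finger_force: 58.6
time: 15.35
tcp_pos: [0.492, -0.1423, 0.1833]
tool_rot: [180.0, 0.0, 167.0]
wrist_force: [0.1, 0.3, -0.6]
opening: 0.0124
finger_force: 58.8
time: 15.98
tcp_pos: [0.4919, -0.1423, 0.1833]
tool_rot: [180.0, -0.0, 167.0]
wrist_force: [0.5, 1.2, -0.1]
opening: 0.0121
finger_force: 58.8
[ 0.393  0.614 -0.619  0.154 -0.061  0.046] [0.102 0.069 0.111 0.014 0.007 0.008] 16.575 [ 0.4919495  -0.14232619  0.18331275]
[ 0.564  0.638 -0.621  0.141 -0.068  0.043] [0.109 0.174 0.153 0.009 0.007 0.009] 17.175 [ 0.49192149 -0.14234819  0.18330603]
```

```bash
python3 -m jog '[[[0,0.1,0.1,0,0,0,-1],[0,0.1,0.1,0,0,0,-1],[0,0,0.1,0,0,0,-1],[0,0,0.1,0,0,0,-1],[0,0,0,0,0,0,-1]]]';python3 -m jog '[[[0,0,0,0,0,0,-1],[0,0,0,0,0,0,-1],[0,0,0,0,0,0,-1],[0,0,0,0,0,0,-1],[0,0,0,0,0,0,-1]]]'; python3 avg.py
```

```text
time: 17.8
tcp_pos: [0.4923, -0.1406, 0.1792]
tool_rot: [-180.0, -0.0, 167.0]
wrist_force: [-0.3, -1.2, -0.7]
opening: 0.0127
finger_force: 59.0
time: 18.42
tcp_pos: [0.4923, -0.1405, 0.1793]
tool_rot: [-180.0, 0.0, 167.0]
wrist_force: [-1.1, -1.6, -0.5]
opening: 0.0122
finger_force: 59.0
[-0.291 -2.008 -0.247 -0.419  0.082 -0.127] [0.155 0.163 0.164 0.007 0.007 0.009] 19.025 [ 0.49234906 -0.14043612  0.17929292]
```

```bash
python3 -m jog '[[[0,-0.05,0.1,0,0,0,-1],[0,-0.05,0.1,0,0,0,-1],[0,-0.05,0.1,0,0,0,-1],[0,0,0,0,0,0,-1],[0,0,0,0,0,0,-1]]]';python3 -m jog '[[[0,0,0,0,0,0,-1],[0,0,0,0,0,0,-1],[0,0,0,0,0,0,-1],[0,0,0,0,0,0,-1],[0,0,0,0,0,0,-1]]]'; python3 avg.py; python3 avg.py
```

```text
time: 19.65
tcp_pos: [0.4922, -0.1412, 0.1763]
tool_rot: [180.0, 0.0, 167.0]
wrist_force: [0.7, 3.5, -0.3]
opening: 0.0119
finger_force: 59.1
time: 20.27
tcp_pos: [0.4922, -0.1414, 0.1763]
tool_rot: [180.0, 0.0, 167.0]
wrist_force: [1.1, 4.3, -0.7]
opening: 0.0123
finger_force: 59.1
[ 1.382  5.245  0.177  0.995 -0.276  0.336] [0.172 0.063 0.171 0.01  0.008 0.01 ] 20.875 [ 0.49215584 -0.14138022  0.17630864]
[ 1.299  5.14  -0.024  1.007 -0.282  0.346] [0.124 0.194 0.169 0.008 0.01  0.007] 21.475 [ 0.49215254 -0.14142165  0.17630438]
```

```bash
python3 -m jog '[[[0,0.05,0,0,0,0,-1],[0,0,0,0,0,0,-1],[0,0,0,0,0,0,-1],[0,0,0,0,0,0,-1],[0,0,0,0,0,0,-1]]]'; python3 avg.py; python3 -c "
from h import *
snap('side','s5');i=cv2.imread('pics/s5.png')[90:290,250:390];j=cv2.imread('pics/s5.png')[165:225,280:350]
cv2.imwrite('pics/c8.png',np.hstack([cv2.resize(i,(400,571),interpolation=2),np.vstack([cv2.resize(j,(400,343),interpolation=2),np.zeros((228,400,3),np.uint8)])]))"
```

```text
time: 22.1
tcp_pos: [0.4922, -0.1413, 0.1763]
tool_rot: [180.0, -0.0, 167.0]
wrist_force: [1.7, 5.8, -0.1]
opening: 0.0121
finger_force: 59.1
[ 1.508  4.506 -0.227  0.904 -0.293  0.303] [0.17  0.144 0.106 0.013 0.005 0.005] 22.7 [ 0.49216785 -0.14133564  0.1763228 ]
```

View pics/c8.png

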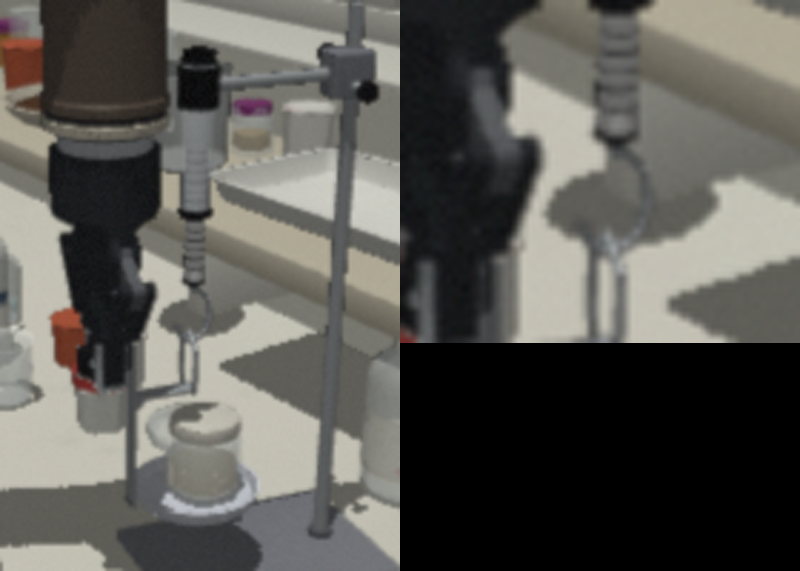

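The loop apex sits in the hook at right-inset (607,245), the barrel has come well down, and the pan is level with the jar upright. About 4.7 N of side force remains, so I'll relieve it.

```bash
python3 -m jog '[[[0,0.05,0,0,0,0,-1],[0,0,0,0,0,0,-1],[0,0.05,0,0,0,0,-1],[0,0,0,0,0,0,-1],[0,0,0,0,0,0,-1]]]'; python3 -m jog '[[[0,0,0,0,0,0,-1],[0,0,0,0,0,0,-1],[0,0,0,0,0,0,-1],[0,0,0,0,0,0,-1],[0,0,0,0,0,0,-1]]]'; python3 avg.py; python3 avg.py
```

```text
time: 23.38
tcp_pos: [0.4923, -0.1408, 0.1763]
tool_rot: [-180.0, 0.0, 167.0]
wrist_force: [0.7, 0.9, 0.8]
opening: 0.012
finger_force: 59.0
time: 24.0
tcp_pos: [0.4923, -0.1406, 0.1763]
tool_rot: [-180.0, 0.0, 167.0]
wrist_force: [-0.2, -1.5, -0.1]
opening: 0.0124
finger_force: 59.0
[ 0.465 -1.569  0.097 -0.348 -0.062 -0.106] [0.152 0.187 0.154 0.013 0.011 0.012] 24.6 [ 0.49236665 -0.14044005  0.17630593]
[ 0.367 -2.387 -0.088 -0.427 -0.025 -0.123] [0.182 0.096 0.096 0.009 0.004 0.006] 25.2 [ 0.49237695 -0.1404364   0.17632663]
```

```bash
python3 -m jog '[[[0,-0.03,0,0,0,0,-1],[0,0,0,0,0,0,-1],[0,0,0,0,0,0,-1],[0,0,0,0,0,0,-1],[0,0,0,0,0,0,-1]]]'; python3 -m jog '[[[0,0,0,0,0,0,-1],[0,0,0,0,0,0,-1],[0,0,0,0,0,0,-1],[0,0,0,0,0,0,-1],[0,0,0,0,0,0,-1]]]'; python3 avg.py; python3 avg.py
```

```text
time: 25.82
tcp_pos: [0.4923, -0.1405, 0.1763]
tool_rot: [180.0, -0.0, 167.0]
wrist_force: [0.6, -1.4, -0.7]
opening: 0.0123
finger_force: 59.1
time: 26.45
tcp_pos: [0.4923, -0.1406, 0.1763]
tool_rot: [180.0, 0.0, 167.0]
wrist_force: [0.1, -0.7, -0.0]
opening: 0.0117
finger_force: 59.0
[ 0.47  -0.477 -0.141 -0.056 -0.128 -0.004] [0.134 0.113 0.15  0.006 0.009 0.008] 27.05 [ 0.49232739 -0.14065377  0.176303  ]
[ 0.959 -0.226 -0.178 -0.021 -0.138 -0.021] [0.131 0.123 0.104 0.005 0.011 0.006] 27.65 [ 0.49231835 -0.14065304  0.17630349]
```

```bash
python3 -m jog '[[[-0.1,0,0.1,0,0,0,-1],[-0.1,0,0.1,0,0,0,-1],[0,0,0,0,0,0,-1],[0,0,0,0,0,0,-1],[0,0,0,0,0,0,-1]]]'; python3 -m jog '[[[0,0,0,0,0,0,-1],[0,0,0,0,0,0,-1],[0,0,0,0,0,0,-1],[0,0,0,0,0,0,-1],[0,0,0,0,0,0,-1]]]'; python3 avg.py; python3 avg.py
```

```text
time: 28.28
tcp_pos: [0.4943, -0.1411, 0.1743]
tool_rot: [180.0, 0.0, 167.0]
wrist_force: [-1.0, 1.1, 0.4]
opening: 0.0122
finger_force: 59.1
time: 28.9
tcp_pos: [0.4942, -0.1411, 0.1743]
tool_rot: [180.0, -0.0, 167.0]
wrist_force: [-0.1, 0.7, -0.3]
opening: 0.0124
finger_force: 59.1
[-0.384  0.771 -0.002  0.131  0.115  0.041] [0.172 0.1   0.114 0.004 0.01  0.012] 29.5 [ 0.49425359 -0.14113285  0.17430719]
[-0.539  0.821  0.094  0.141  0.123  0.034] [0.157 0.156 0.147 0.008 0.009 0.007] 30.1 [ 0.49427095 -0.1411166   0.17433142]
```

```bash
python3 -m jog '[[[0.1,0.01,0,0,0,0,-1],[0,0,0,0,0,0,-1],[0,0,0,0,0,0,-1],[0,0,0,0,0,0,-1],[0,0,0,0,0,0,-1]]]'; python3 -m jog '[[[0,0,0,0,0,0,-1],[0,0,0,0,0,0,-1],[0,0,0,0,0,0,-1],[0,0,0,0,0,0,-1],[0,0,0,0,0,0,-1]]]'; python3 avg.py; python3 avg.py
```

```text
time: 30.72
tcp_pos: [0.4936, -0.1409, 0.1744]
tool_rot: [-180.0, 0.0, 167.0]
wrist_force: [2.8, -0.3, 0.2]
opening: 0.0122
finger_force: 59.0
time: 31.35
tcp_pos: [0.4933, -0.1408, 0.1743]
tool_rot: [180.0, 0.0, 167.0]
wrist_force: [4.1, -0.4, 0.0]
opening: 0.0121
finger_force: 59.0
[ 3.578 -1.246  0.032 -0.226 -0.686 -0.021] [0.144 0.078 0.169 0.009 0.008 0.004] 31.95 [ 0.49329478 -0.14080789  0.17429216]Traceback (most recent call last):
  File "avg.py", line 4, in <module>
    read_camera('side'); r=telemetry.read_state(); s.append(np.r_[r['wrist_force'],r['ft_torque']])
    ~~~~~~~~~~~^^^^^^^^
ValueError: 200 camera calls are used up
```

```bash
cat > st.py <<'E'
from workcell import telemetry
import numpy as np
r=telemetry.read_state(); print(np.round(np.r_[r['wrist_force'],r['ft_torque']],2))
E
H='[[[0,0,0,0,0,0,-1],[0,0,0,0,0,0,-1],[0,0,0,0,0,0,-1],[0,0,0,0,0,0,-1],[0,0,0,0,0,0,-1]]]'
python3 -m jog '[[[-0.08,0,0,0,0,0,-1],[0,0,0,0,0,0,-1],[0,0,0,0,0,0,-1],[0,0,0,0,0,0,-1],[0,0,0,0,0,0,-1]]]' >/dev/null; python3 st.py; python3 -m jog '[[[0,0,0,0,0,0,-1],[0,0,0,0,0,0,-1],[0,0,0,0,0,0,-1],[0,0,0,0,0,0,-1],[0,0,0,0,0,0,-1]]]'; python3 st.py; python3 -m jog '[[[0,0,0,0,0,0,-1],[0,0,0,0,0,0,-1],[0,0,0,0,0,0,-1],[0,0,0,0,0,0,-1],[0,0,0,0,0,0,-1]]]'; python3 st.py
```

```text
[-0.75 -0.15  0.64 -0.01  0.22 -0.06]
time: 33.75
tcp_pos: [0.4941, -0.141, 0.1743]
tool_rot: [180.0, 0.0, 167.0]
wrist_force: [-1.4, 0.5, -0.0]
opening: 0.0121
finger_force: 59.1
[-1.37  0.54 -0.02  0.03  0.29 -0.01]
time: 34.38
tcp_pos: [0.4941, -0.141, 0.1743]
tool_rot: [180.0, 0.0, 167.0]
wrist_force: [-1.6, 0.5, -0.0]
opening: 0.0122
finger_force: 59.1
[-1.57  0.49 -0.04 -0.03  0.24 -0.02]
```

```bash
python3 -m jog '[[[0.02,0,0,0,0,0,-1],[0,0,0,0,0,0,-1],[0,0,0,0,0,0,-1],[0,0,0,0,0,0,-1],[0,0,0,0,0,0,-1]]]' >/dev/null; python3 st.py; python3 -m jog '[[[0,0,0,0,0,0,-1],[0,0,0,0,0,0,-1],[0,0,0,0,0,0,-1],[0,0,0,0,0,0,-1],[0,0,0,0,0,0,-1]]]'; python3 st.py; python3 -m jog '[[[0,0,0,0,0,0,-1],[0,0,0,0,0,0,-1],[0,0,0,0,0,0,-1],[0,0,0,0,0,0,-1],[0,0,0,0,0,0,-1]]]' >/dev/null; python3 st.py
```

```text
[ 0.05  0.36  0.44 -0.07  0.   -0.  ]
time: 35.62
tcp_pos: [0.494, -0.141, 0.1743]
tool_rot: [180.0, 0.0, 167.0]
wrist_force: [0.6, -0.5, 0.2]
opening: 0.0123
finger_force: 59.1
[ 0.61 -0.49  0.16 -0.06 -0.11 -0.01]
[ 0.32 -0.77  0.74 -0.08 -0.18  0.01]
```

Residual forces are near zero, so I'll release gently.

```bash
python3 -m jog '[[[0,0,0,0,0,0,-0.68],[0,0,0,0,0,0,-0.66],[0,0,0,0,0,0,-0.62],[0,0,0,0,0,0,-0.55],[0,0,0,0,0,0,-0.45]]]';  python3 -m jog '[[[0,0,0,0,0,0,-0.2],[0,0,0,0,0,0,0.1],[0,0,0,0,0,0,0.4],[0,0,0,0,0,0,0.4],[0,0,0,0,0,0,0.4]]]'; python3 st.py
```

```text
time: 36.88
tcp_pos: [0.4939, -0.141, 0.1743]
tool_rot: [180.0, 0.0, 167.0]
wrist_force: [-0.5, -0.1, -0.1]
opening: 0.0235
finger_force: 0.0
time: 37.5
tcp_pos: [0.4939, -0.141, 0.1743]
tool_rot: [180.0, 0.0, 167.0]
wrist_force: [0.4, -0.0, 0.2]
opening: 0.0597
finger_force: 0.0
[ 0.37 -0.02  0.19 -0.01  0.04 -0.02]
```

```bash
python3 -m jog '[[[0.5,0,0,0,0,0,0.4],[1,0,0,0,0,0,0.4],[2,0,0,0,0,0,0.4],[2,0,0,0,0,0,0.4],[2,0,0,0,0,0,0.4]]]';  python3 -m jog '[[[2,0,0,0,0,0,0.4],[1,0,0,0,0,0,0.4],[0.5,0,0,0,0,0,0.4],[0,0,0,0,0,0,0.4],[0,0,0,0,0,0,0.4]]]'; for k in 1 2 3 4 5 6 7 8; do :; done; python3 -m jog '[[[0,0,0,0,0,0,0.4],[0,0,0,0,0,0,0.4],[0,0,0,0,0,0,0.4],[0,0,0,0,0,0,0.4],[0,0,0,0,0,0,0.4]]]'; python3 -m jog '[[[0,0,0,0,0,0,0.4],[0,0,0,0,0,0,0.4],[0,0,0,0,0,0,0.4],[0,0,0,0,0,0,0.4],[0,0,0,0,0,0,0.4]]]' >/dev/null;python3 -m jog '[[[0,0,0,0,0,0,0.4],[0,0,0,0,0,0,0.4],[0,0,0,0,0,0,0.4],[0,0,0,0,0,0,0.4],[0,0,0,0,0,0,0.4]]]' >/dev/null;python3 -m jog '[[[0,0,0,0,0,0,0.4],[0,0,0,0,0,0,0.4],[0,0,0,0,0,0,0.4],[0,0,0,0,0,0,0.4],[0,0,0,0,0,0,0.4]]]' >/dev/null;python3 -m jog '[[[0,0,0,0,0,0,0.4],[0,0,0,0,0,0,0.4],[0,0,0,0,0,0,0.4],[0,0,0,0,0,0,0.4],[0,0,0,0,0,0,0.4]]]' >/dev/null;python3 -m jog '[[[0,0,0,0,0,0,0.4],[0,0,0,0,0,0,0.4],[0,0,0,0,0,0,0.4],[0,0,0,0,0,0,0.4],[0,0,0,0,0,0,0.4]]]' >/dev/null;python3 -m jog '[[[0,0,0,0,0,0,0.4],[0,0,0,0,0,0,0.4],[0,0,0,0,0,0,0.4],[0,0,0,0,0,0,0.4],[0,0,0,0,0,0,0.4]]]' >/dev/null;python3 -m jog '[[[0,0,0,0,0,0,0.4],[0,0,0,0,0,0,0.4],[0,0,0,0,0,0,0.4],[0,0,0,0,0,0,0.4],[0,0,0,0,0,0,0.4]]]' >/dev/null;python3 -m jog '[[[0,0,0,0,0,0,0.4],[0,0,0,0,0,0,0.4],[0,0,0,0,0,0,0.4],[0,0,0,0,0,0,0.4],[0,0,0,0,0,0,0.4]]]'
```

```text
time: 38.12
tcp_pos: [0.4194, -0.1238, 0.1742]
tool_rot: [180.0, -0.0, 167.0]
wrist_force: [-0.3, 0.2, 0.1]
opening: 0.06
finger_force: 0.0
time: 38.75
tcp_pos: [0.3873, -0.1163, 0.1744]
tool_rot: [-180.0, 0.0, 167.0]
wrist_force: [0.5, 0.0, 0.1]
opening: 0.06
finger_force: 0.0
time: 39.38
tcp_pos: [0.3867, -0.1162, 0.1743]
tool_rot: [180.0, 0.0, 167.0]
wrist_force: [0.2, -0.5, -0.1]
opening: 0.06
finger_force: 0.0
time: 44.38
tcp_pos: [0.3867, -0.1162, 0.1743]
tool_rot: [-180.0, 0.0, 167.0]
wrist_force: [-0.0, 0.1, 0.6]
opening: 0.0602
finger_force: 0.0
```

```bash
python3 -m jog '[[[0,0,0,0,0,0,0.4],[0,0,0,0,0,0,0.4],[0,0,0,0,0,0,0.4],[0,0,0,0,0,0,0.4],[0,0,0,0,0,0,0.4]]]' >/dev/null;python3 -m jog '[[[0,0,0,0,0,0,0.4],[0,0,0,0,0,0,0.4],[0,0,0,0,0,0,0.4],[0,0,0,0,0,0,0.4],[0,0,0,0,0,0,0.4]]]' >/dev/null;python3 -m jog '[[[0,0,0,0,0,0,0.4],[0,0,0,0,0,0,0.4],[0,0,0,0,0,0,0.4],[0,0,0,0,0,0,0.4],[0,0,0,0,0,0,0.4]]]' >/dev/null;python3 -m jog '[[[0,0,0,0,0,0,0.4],[0,0,0,0,0,0,0.4],[0,0,0,0,0,0,0.4],[0,0,0,0,0,0,0.4],[0,0,0,0,0,0,0.4]]]' >/dev/null;python3 -m jog '[[[0,0,0,0,0,0,0.4],[0,0,0,0,0,0,0.4],[0,0,0,0,0,0,0.4],[0,0,0,0,0,0,0.4],[0,0,0,0,0,0,0.4]]]' >/dev/null;python3 -m jog '[[[0,0,0,0,0,0,0.4],[0,0,0,0,0,0,0.4],[0,0,0,0,0,0,0.4],[0,0,0,0,0,0,0.4],[0,0,0,0,0,0,0.4]]]'; python3 -c "
from workcell import job_done; print(job_done())"
```

```text
time: 48.12
tcp_pos: [0.3867, -0.1162, 0.1743]
tool_rot: [180.0, 0.0, 167.0]
wrist_force: [0.3, -0.5, 0.2]
opening: 0.0599
finger_force: 0.0
the job is handed in; nothing more can be done
None
```

I hung the pan with its jar on the scale hook, let go once the wrist force read about zero (load about 3.1 N), backed the arm clear and handed in at 48 s; I had used up the camera calls, so I could not look at the pan after letting go.

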